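# Set the soap cutter's thickness knob and bring the loaf up to the gauge

## Task

Set the soap cutter to the thickness marked green: lift the sprung black knob out of its slot, turn its pointer to the green marker and let it snap fully home in the notch there, then let go of it. Then straighten the amber soap loaf and slide it gently along the bed until its end lies flush and square against the gauge plate, and leave it there. Feel for the notch without forcing the knob against the notched ring or its end stop, do not press the soft loaf hard against the plate, and do not disturb the other things on the counter.

Things in the scene. Friction and masses are not known exactly. Their poses are not given: they have to be found in the camera images.
- cutter: Wire soap cutter, fixed: steel base 250 x 410 mm, white bed, grey gearbox at its +y end. Origin on the counter, z up, y along the feed, x across. Bed: z = 40 mm, x within 105 mm, y -214 to +70 mm, wire slot at y = -20. Gearbox: y 75 to 170, x within 55, top z = 85. Raised wire bow at x 120 to 275, y -45 to 5 mm, 0.31 m tall.
- dial_plate: Steel disc, radius 47 mm, on the round dial flange (radius 64 mm) of the gearbox, carrying the clamped brass notch ring around the knob. Origin on the knob's vertical axis at the flange's top; axes as the cutter's. The ring lies 34 to 46 mm from the axis, flat top 9.5 mm above this point, notches 6 mm deep. The knob's tooth and its lift stop bear on this part.
- knob: Black knob. Origin on its vertical axis, at the flange's top when home; pointer along its own -x. Flat upright wing: 48 mm long (x), 12 thick (y), from 17 to 62 mm above the origin. Hub of radius 21 below it (11 to 18 mm up) with a 9 mm wide pointer arm. Under the arm, 40 mm out, a 5 mm steel tooth sits in the ring's notches. A spring holds it down: 7 N to start lifting, 11 N at 12 mm.
- knob_grip (a point): Point on the knob's axis in the wing, 50 mm above the knob's origin, 12 mm below the wing's top: a good height to grip. Moves with the knob.
- pointer_tip (a point): Nose of the knob's pointer, 48 mm from the knob's axis.
- selector_turn (a joint): Knob's angle about the vertical axis, rad: 0 = pointer along the cutter's -x, positive anticlockwise seen from above, ends at 1.78 either way. Starts within 0.07 of 0, in a wide neutral slot. Turning moves the gauge plate 14.3 mm per rad, positive angle away from the loaf.
- selector_pull (a joint): How far the knob is lifted, m: 0 = home, tooth in a slot or notch; 0.006 = tooth standing on the ring between notches; 0.014 = end stop. It passes from notch to notch only when lifted over 6 mm (8 to 11 mm is comfortable). Let go between notches, it stands on the ring and can be turned on by hand until the spring drops it in.
- marker_green: Green marker button, 9 mm across, 7 mm tall, on the flange 57 mm from the knob's axis. Red, yellow, blue ones too; the four stand at -80, -40, 40, 80 degrees of knob angle, in any order. The markers were set by eye: each one's notch lies up to 7 degrees to either side of it (all shifted alike) and is only 2 degrees wider each side than the tooth, so it must be found by feel.
- stop_face (a point): Centre of the gauge plate's face towards the loaf, 24 mm above the bed; axes as the cutter's. The loaf's end must come to this face. It moves with the knob.
- stop: Aluminium gauge plate, upright across the bed, 100 mm wide (x), 62 mm tall, 8 mm thick (y), driven by the knob. Origin on the counter below the middle of its face.
- loaf: Amber soap loaf, 60 mm (x) x 120 mm (y) x 45 mm tall, about 0.34 kg, lying free on the bed before the wire slot, up to 7 degrees askew (pushed askew it wedges against the plate). Origin in the centre of its underside; its +y end faces the gauge plate.
- loaf_front (a point): Centre of the loaf's +y end face.
- offcut: Bystander: amber offcut of soap 22 x 60 x 14 mm lying near the bed's -x edge. Leave it alone.
- cake_red: Bystander: round red soap cake with a pale label, 86 mm across, 32 mm tall, loose on the counter, with another on top.
- cake_red_top: Bystander: the red cake on top of it.
- cake_black: Bystander: round black soap cake with a pale label, 86 mm across, 32 mm tall.
- cake_white: Bystander: round white soap cake, same size, with another on top.
- cake_white_top: Bystander: the white cake on top of it.
- scraper: Bystander: bench scraper, steel blade 100 x 75 mm with a wooden handle, lying flat, 16 mm tall.
- jar: Bystander: jar, 68 mm across, 85 mm tall.
There are look-alikes about, which are no part of the job. There is more than one size of the loaf; the one meant has the size given above.

How it is judged (in metres and radians):
On the way, in this order (a step that is already met when the one before it is completed fails the run):
1. the knob stands home in the notch at the green marker, untouched (value of joint selector_pull below 0.002 m and horizontal distance between pointer_tip and marker_green below 0.018 m and contact force between the fingers and knob below 0.1 N), for 0.3 s.
2. the loaf's end lies against the gauge plate (y of loaf_front in the frame of stop_face above -0.003 m), for 0.1 s.
At the end, for the whole second after the job is handed in: The knob is fully home (lifted less than 2 mm) in the notch at the green marker (pointer nose within 18 mm of the marker), and the loaf lies at rest flat on the bed with its end within 3 mm of the gauge plate, square to it within 0.05 rad and within 30 mm of its middle sideways (value of joint selector_pull below 0.002 m and horizontal distance between pointer_tip and marker_green below 0.018 m and y of loaf_front in the frame of stop_face above -0.003 m and x of loaf_front in the frame of stop_face between -0.03 and 0.03 m and angle between the y axis of loaf and the y axis of stop_face, either way round below 0.05 rad and angle between loaf's own z axis and vertical below 0.05 rad and z of loaf in the frame of cutter below 0.043 m and linear speed of loaf below 0.01 m/s); the robot touches nothing.
It fails at once if the knob's tooth or collar is forced against the notch ring or the end stop with more than 20 N (contact force between knob and dial_plate above 20 N).
It fails at once if the loaf is pressed against the gauge plate with more than 20 N (contact force between loaf and stop above 20 N).
It fails at once if a bystander is moved more than 20 mm (distance of any of offcut, cake_red, cake_red_top, cake_black, cake_white, cake_white_top, scraper, jar from where it was at the start of the episode above 0.02 m).
It also fails if it takes over 58 s, if anything falls off the work surface, if the arm or the gripper's body presses on something with over 40 N, if the wrist force passes 120 N, or if a joint passes its speed limit or range.

## Robot

A 6-joint arm with a two-finger parallel gripper is mounted at the origin on the work surface. World frame = base frame: x ahead of the robot, y to its left, z up, the work surface at z = 0. Lengths are in m, angles in degrees, forces in N, time in s.
With the tool pointing down it reaches from about 0.35 to 0.875 m from the base axis. Payload 4.2 kg.
Tool frame: the origin (TCP) lies on the centre line of the jaws, within the pads' length; the fingertips stand 19 mm ahead of it and the grasp point (between the pads) is the TCP; z points along the fingers, y is the line along which they close (so a half turn about z gives the same grasp; the last joint's range is limited). The gripper opens to 87 mm and grips with 3 to 60 N. Pads are 19 mm wide; open, the fingers measure 117 mm over their backs; the gripper's body (75 mm by 190 mm) begins 51 mm behind the grasp point.
Start: joints at [86.608, 22.042, 0.453, 0, -68.411, -14.817], TCP at [0.195, 0.594, 0.242] pointing down, gripper open.
Joint ranges: [-179.83, 179.83], [-69.29, 118.12], [-61.27, 80.66], [-181.25, 117.63], [-171.15, -9.14], [-177.46, 177.46]. Speed limits (degrees/s): [159.86, 159.86, 180, 180, 180, 180].

## Interface

Orientations are given as a 3x3 rotation matrix whose columns are the frame's x, y, z axes.
In Python, from station import sense, capture, finish_job, search_frame, masks_of gives the robot as it stands.
- The arm moves only by the tool drive_tool, never from a script. Its argument "rows" is a list of rows, each a list of 7 numbers: the opening in per cent of the stroke, from 0 (shut) to 100 (fully open), then the shift along the world's x, y, z in mm, then the turn, a rotation vector about the world's x, y, z in rad. In form: [[fingers, dx, dy, dz, wx, wy, wz], ...]. A call has 1 to 5 rows; each row shifts and turns the commanded pose from where the row before left it; what a row does not reach is not made up. A row lasts 1/12 s, in which the tool goes at most 41.7 mm and 7.16 degrees, less where a joint would pass 70% of its speed; a pose out of reach is approached as far as the arm can. A call is refused whole if a number of a shift passes 41.7 or a number of a turn 0.125, either way. A call with a gripper value outside its range is refused whole. The fingers move at their own pace and stop on an object; the grip force is fixed at half the most. Time passes only in rows, so rows that do not move let the fingers close. It gives the time, the measured TCP pose, the force, the opening and the grip force at its end, in the units of the state.
- sense(): the state, without advancing time (a new reading comes with each control period).
- capture(name): name is "scene" or "top" or "wrist"; returns a dict with "frame" (420x560x3 uint8, red, green, blue), "z_map" (420x560 float32, m along the optical axis (not along the pixel's ray), 0 where there is no reading), "fx", "fy", "cx", "cy" (pixels), "distortion" ([k1, k2, p1, p2, k3] as OpenCV has them; the pictures are not rectified), "R" (3x3) and "t" (3): a world point X has camera coordinates R X + t; the wrist camera has in their place "T_tool_cam" (4x4, takes a point from camera to tool coordinates, whose origin is the TCP and whose axes are the flange's). Camera axes: x right, y down, z forward; pixel columns grow to the right and rows downward; lengths in m; the calibration is good to about 2 mm. A picture is of the moment at which its call begins: read the wrist's pose just before it.
- finish_job(): hands the job in; it is judged then, once.
Trained networks look in a picture, given as the dict that the camera call returned (one of the last four; its "shot" number tells which), for a name from the list of things; names that differ only in an ending like _2 or _b are one class to them, and where a whole thing is asked for, a point or a joint stands for the part that bears it (a point fixed in the world has none). Each returns a list of dicts, best first, with "p" (0 to 1); they miss things now and then, are a little off and sometimes report something else, mostly with a low value. They report only what shows in the picture. A call takes as long as a camera call. They do not tell look-alikes from the thing itself.
- search_frame(label, picture): "xy" ([column, row] in pixels, amid what is visible of it).
- masks_of(label, picture): "region" (420x560 bool, what is visible of it) and "xy" ([column, row] in pixels, amid what is visible of it).
The state is a dict: "time_s": time; "joints": joint angles; "joint_velocities": joint speeds; "effort": joint torques, N m; "tcp_pos": TCP position; "ee_rot": TCP orientation; "wrist_force": force on the tool from outside, world axes, zero at the start; "moment": the same for the moment, N m; "gripper_width": opening from 0.0 (shut) to 1.0 (fully open); "gripper_force": force on a finger pad.
Only numpy, scipy, OpenCV 4.12 (cv2) and the standard library are available. Lean on these libraries where they do the work, as an engineer would, in place of code of your own. Each camera call takes 0.05 s, during which the arm holds its last target. There are 200 camera calls.

## Working session

There is one attempt and no reset: what is moved stays moved. The work goes in short steps, Python scripts to look and compute and a tool call to move; the robot and the scene stay as the last step left them, time stands still between calls to the robot, and variables do not carry over. Pictures are saved under pics/ and viewed, at most 10 in all, crops included, and the job is handed in when it is done.

Besides the shell and the picture viewer there is one more tool, called as name(argument=value, ...), one argument or row to a line, values as JSON. drive_tool: Moves the arm, as the interface text tells. Its arguments: {"type":"object","properties":{"rows":{"type":"array"}},"required":["rows"]}

```bash
mkdir -p pics; cat > h.py <<'E'
import numpy as np, cv2
from station import *
def world(c,u,v,z=None,st=None):
    K=np.array([[c['fx'],0,c['cx']],[0,c['fy'],c['cy']],[0,0,1]]);
    p=cv2.undistortPoints(np.array([[[u,v]]],float),K,np.array(c['distortion'],float))[0,0]
    if 'R' in c: R=np.array(c['R']).T; o=-R@np.array(c['t'])
    else:
        T=np.array(c['T_tool_cam']); Rt=np.array(st['ee_rot']); R=Rt@T[:3,:3]; o=Rt@T[:3,3]+np.array(st['tcp_pos'])
    d=R@np.array([p[0],p[1],1])
    if z is None:
        s=c['z_map'][int(round(v)),int(round(u))]
    else: s=(z-o[2])/d[2]
    return o+s*d
def cloud(c,m,st=None):
    vs,us=np.nonzero(m&(c['z_map']>0))
    K=np.array([[c['fx'],0,c['cx']],[0,c['fy'],c['cy']],[0,0,1]])
    p=cv2.undistortPoints(np.stack([us,vs],1)[:,None].astype(float),K,np.array(c['distortion'],float))[:,0]
    if 'R' in c: R=np.array(c['R']).T; o=-R@np.array(c['t'])
    else:
        T=np.array(c['T_tool_cam']); Rt=np.array(st['ee_rot']); R=Rt@T[:3,:3]; o=Rt@T[:3,3]+np.array(st['tcp_pos'])
    return o+(np.c_[p,np.ones(len(p))]*c['z_map'][vs,us][:,None])@R.T
def save(c,n,box=None,k=1):
    f=c['frame'][:,:,::-1]
    if box: f=f[box[1]:box[3],box[0]:box[2]]
    cv2.imwrite('pics/'+n,cv2.resize(f,None,fx=k,fy=k,interpolation=cv2.INTER_CUBIC))
E
python3 - <<'E'
from h import *
np.set_printoptions(precision=4,suppress=True)
s=sense(); print(s)
for n in ['top','scene']:
    c=capture(n); save(c,n+'0.png',k=1.4)
    for l in ['loaf','knob','marker_green','stop','dial_plate','cutter','pointer_tip','offcut']:
        for d in masks_of(l,c)[:3]:
            P=cloud(c,d['region']); 
            print(n,l,round(d['p'],2),np.round(d['xy']),d['region'].sum(),np.median(P,0),P.min(0),P.max(0))
E
```

```text
{'time_s': 0.0, 'joints': array([ 86.6091,  22.0893,   0.3796,  -0.028 , -68.4128, -14.8168]), 'joint_velocities': array([ 0.0939,  0.0929, -0.0272,  0.0908, -0.0146, -0.0383]), 'effort': array([  0.0001, -39.0668,  18.7405,   4.2197,   0.0109,  -0.0002]), 'tcp_pos': array([0.1951, 0.5932, 0.2405]), 'ee_rot': array([[ 0.9499, -0.3126, -0.0006],
       [-0.3126, -0.9499, -0.0021],
       [ 0.0001,  0.0022, -1.    ]]), 'wrist_force': array([ 0.1017, -0.7881, -0.3007]), 'moment': array([ 0.0091, -0.002 , -0.0335]), 'gripper_force': 0.0, 'gripper_width': 1.0000972555540828}
top loaf 0.9 [392. 129.] 1860 [ 0.7728 -0.3444  0.0634] [ 0.7311 -0.4473 -0.0041] [ 0.8351 -0.2616  0.0742]
top loaf 0.73 [378. 288.] 1911 [ 0.2898 -0.2949  0.0639] [ 0.1992 -0.3896 -0.0031] [ 0.3685 -0.2074  0.074 ]
top loaf 0.71 [306. 199.] 820 [ 0.5499 -0.085   0.0857] [ 0.509  -0.1438  0.056 ] [ 0.5914 -0.0211  0.0939]
top knob 0.64 [235. 186.] 234 [0.5884 0.123  0.1109] [0.548  0.1022 0.084 ] [0.619  0.1428 0.1568]
top knob 0.16 [455. 262.] 654 [ 0.3668 -0.5269  0.0646] [ 0.3254 -0.5745  0.0345] [ 0.4056 -0.4874 
[... 1241 characters left out ...]
0.0857] [ 0.4756 -0.1944  0.0377] [0.6198 0.0186 0.107 ]
scene stop 0.76 [284. 239.] 634 [0.5751 0.0269 0.0808] [ 0.4848 -0.0342  0.0352] [0.6215 0.0679 0.1087]
scene dial_plate 0.89 [303. 263.] 632 [0.6093 0.1379 0.0947] [0.5487 0.0706 0.089 ] [0.6403 0.1705 0.1195]
scene dial_plate 0.34 [303. 253.] 413 [0.5951 0.1283 0.1274] [0.5469 0.1146 0.0934] [0.618  0.1434 0.1554]
scene cutter 0.6 [277. 256.] 9627 [0.6238 0.0368 0.0411] [ 0.3909 -0.4212 -0.0031] [0.8278 0.217  0.3077]
scene pointer_tip 0.76 [304. 252.] 433 [0.5944 0.1283 0.1252] [0.51   0.0358 0.0391] [0.618  0.1434 0.1554]
scene offcut 0.69 [297. 207.] 129 [ 0.461  -0.0717  0.0549] [ 0.4436 -0.1038  0.042 ] [ 0.4745 -0.0466  0.059 ]
```

View pics/top0.png

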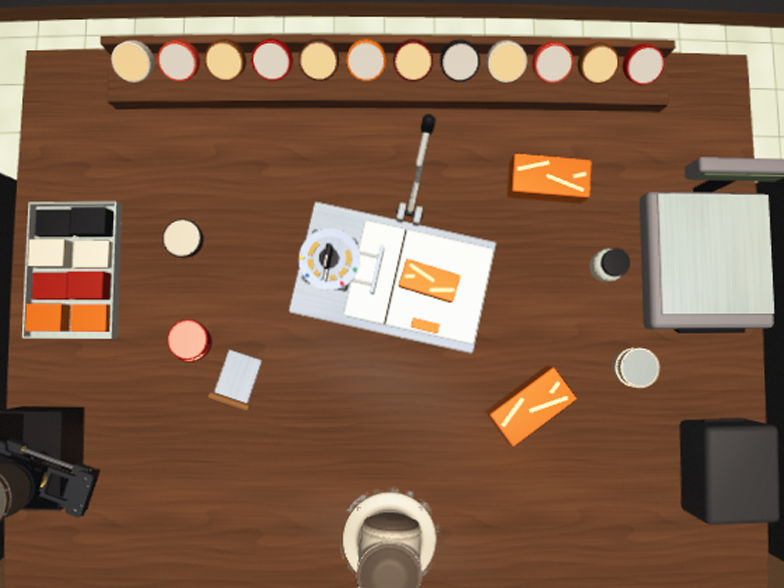

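View pics/scene0.png

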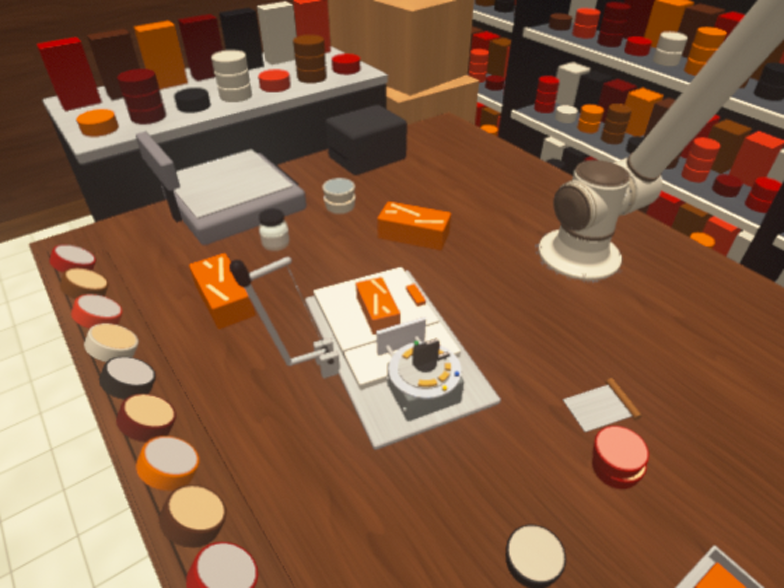

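The loaf candidates in top (560 px frame) are (392,129) and (378,288) on the counter, both larger, and (306,199) on the bed. The one on the bed fits the 60 x 120 size and the position. Next I'll fit the poses and confirm with a crop.

```bash
python3 - <<'E'
from h import *
np.set_printoptions(precision=4,suppress=True)
c=capture('top'); save(c,'crop1.png',(195,130,365,260),4.6)
def rect(P):
    r=cv2.minAreaRect((P[:,:2]*1000).astype(np.float32)); return np.round(r[0],1),np.round(r[1],1),round(r[2],2)
C=cloud(c,np.ones((420,560),bool))
box=(C[:,0]>.35)&(C[:,0]<.75)&(C[:,1]>-.3)&(C[:,1]<.3)
for lo,hi,n in [(.03,.046,'bed'),(.012,.03,'base'),(.08,.1,'flange+loaf')]:
    P=C[box&(C[:,2]>lo)&(C[:,2]<hi)]; print(n,len(P),rect(P))
P=C[box&(C[:,2]>.078)&(C[:,2]<.095)&(C[:,1]<0.005)]; print('loaf',len(P),rect(P))
P=C[box&(C[:,2]>.125)&(C[:,1]>.06)]; print('wing',len(P),rect(P),P[:,2].max())
P=C[box&(C[:,2]>.09)&(C[:,2]<.115)&(C[:,1]>.0)&(C[:,1]<.06)]; print('stop',len(P),rect(P))
w=capture('wrist'); print(w['T_tool_cam'],w['fx'])
E
```

```text
bed 5034 (array([613.8, -95.1]), array([319.2, 361.3]), 73.29)
base 2840 (array([615.8, -40.3]), array([450. , 361.4]), 77.2)
flange+loaf 2030 (array([560.5,  25.2]), array([333.4, 123.8]), 70.81)
loaf 846 (array([604.2, -93. ]), array([124.6, 178. ]), 81.18)
wing 86 (array([594.2, 122.6]), array([12. , 45.5]), 78.9) 0.1586080640034777
stop 106 (array([577. ,  42.2]), array([43.8, 97.9]), 77.16)
[[-0.0001 -0.9575 -0.2883  0.0792]
 [ 1.     -0.0002  0.0004  0.0002]
 [-0.0004 -0.2883  0.9575 -0.1419]
 [ 0.      0.      0.      1.    ]] 332.8964501296477
```

View pics/crop1.png

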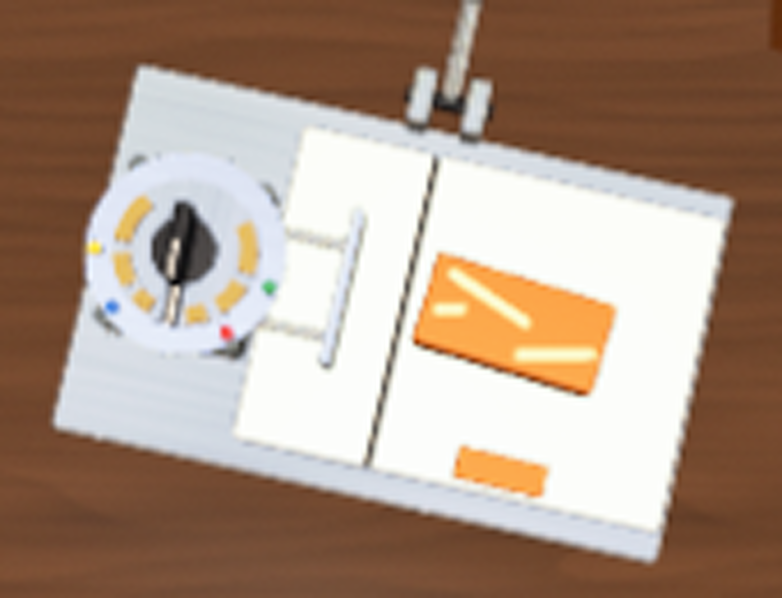

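The crop confirms the picture. The loaf on the bed is at crop (515,325) and the offcut at (502,470). The green marker is at crop (268,288), and the pointer stripe faces down, towards cutter -x. Going anticlockwise from it are red (227,333) at +40° and then green at +80°. I'll move above the knob.

drive_tool(
  rows=[
    [100,26.5,-31.5,2,0,0,0.0065],
    [100,26.5,-31.5,2,0,0,0.0065],
    [100,26.5,-31.5,2,0,0,0.0065],
    [100,26.5,-31.5,2,0,0,0.0065],
    [100,26.5,-31.5,2,0,0,0.0065],
  ],
)

```text
time_s: 1.42
tcp_pos: [0.3286, 0.4346, 0.2518]
ee_rot: [[0.96, -0.28, 0.0], [-0.28, -0.96, 0.0], [0.0, -0.0, -1.0]]
wrist_force: [0.9, 0.8, -0.1]
gripper_width: 0.998
gripper_force: 0.0
```

drive_tool(
  rows=[
    [100,26.5,-31.5,0,0,0,0.0065],
    [100,26.5,-31.5,0,0,0,0.0065],
    [100,26.5,-31.5,0,0,0,0.0065],
    [100,26.5,-31.5,0,0,0,0.0065],
    [100,26.5,-31.5,0,0,0,0.0065],
  ],
)

```text
time_s: 1.83
tcp_pos: [0.4612, 0.277, 0.252]
ee_rot: [[0.968, -0.249, 0.001], [-0.249, -0.968, 0.001], [0.0, -0.001, -1.0]]
wrist_force: [-0.1, 0.3, -0.5]
gripper_width: 1.003
gripper_force: 0.0
```

drive_tool(
  rows=[
    [100,26.5,-31.5,0,0,0,0.0065],
    [100,26.5,-31.5,0,0,0,0.0065],
    [100,26.5,-31.5,0,0,0,0.0065],
    [100,26.5,-31.5,0,0,0,0.0065],
    [100,26.5,-31.5,0,0,0,0.0065],
  ],
)

```text
time_s: 2.25
tcp_pos: [0.5938, 0.1194, 0.2518]
ee_rot: [[0.976, -0.218, 0.0], [-0.218, -0.976, 0.0], [0.0, -0.0, -1.0]]
wrist_force: [0.5, 1.1, -0.4]
gripper_width: 0.999
gripper_force: 0.0
```

drive_tool(
  rows=[
    [100,0,0,0,0,0,0],
    [100,0,0,0,0,0,0],
  ],
)

```text
time_s: 2.42
tcp_pos: [0.5937, 0.1191, 0.2509]
ee_rot: [[0.975, -0.223, -0.001], [-0.223, -0.975, -0.0], [-0.001, 0.001, -1.0]]
wrist_force: [0.0, -0.4, -0.5]
gripper_width: 1.001
gripper_force: 0.0
```

```bash
python3 - <<'E'
from h import *
np.set_printoptions(precision=4,suppress=True)
s=sense(); print(s['tcp_pos'],s['joints'],s['ee_rot'],s['wrist_force'])
c=capture('wrist'); save(c,'wr1.png',k=1.4)
C=cloud(c,np.ones((420,560),bool),s)
def rect(P):
    r=cv2.minAreaRect((P[:,:2]*1000).astype(np.float32)); return len(P),np.round(r[0],1),np.round(r[1],1),round(r[2],2)
n=np.hypot(C[:,0]-.594,C[:,1]-.1226)<.045
P=C[n&(C[:,2]>.148)]; print('wing',rect(P),P[:,2].max())
# marker: green px
hsv=cv2.cvtColor(c['frame'],cv2.COLOR_RGB2HSV)
for nm,lo,hi in [('green',45,85),('red',170,180),('yellow',22,32),('blue',100,125)]:
    m=(hsv[:,:,0]>=lo)&(hsv[:,:,0]<=hi)&(hsv[:,:,1]>120)&(hsv[:,:,2]>60)
    k,L,st,ce=cv2.connectedComponentsWithStats(m.astype(np.uint8))
    for i in range(1,k):
        if st[i,4]>25: print(nm,st[i,4],ce[i],world(c,*ce[i],st=s),world(c,*ce[i],z=.1,st=s))
b=(hsv[:,:,0]>=8)&(hsv[:,:,0]<=24)&(hsv[:,:,1]>90)
k,L,st,ce=cv2.connectedComponentsWithStats(b.astype(np.uint8))
for i in range(1,k):
    if st[i,4]>60: print('brass',st[i,4],ce[i],world(c,*ce[i],st=s))
for l in ['dial_plate','knob']:
    for d in masks_of(l,c)[:1]:
        P=cloud(c,d['region'],s); print(l,d['p'],np.median(P,0),P.min(0),P.max(0))
E
```

```text
[0.5937 0.1191 0.2509] [ 26.641   19.8233  -1.5467  -0.004  -68.6821  50.4955] [[ 0.9749 -0.2227 -0.0008]
 [-0.2227 -0.9749 -0.0003]
 [-0.0007  0.0005 -1.    ]] [ 0.0013 -0.4041 -0.4852]
wing (34294, array([600.5, 124.3]), array([83.9, 56.9]), 77.48) 0.34784335324759913
green 46 [337.5652 204.1522] [0.5737 0.0711 0.0967] [0.5747 0.0715 0.1   ]
yellow 61 [217.3279 204.5082] [0.598  0.1801 0.096 ] [0.599 0.179 0.1  ]
blue 55 [239.7636 237.9818] [0.5612 0.1683 0.0967] [0.5625 0.1675 0.1   ]
brass 68530 [146.0996 120.183 ] [0.6887 0.2563 0.0002]
brass 284 [449.3803   6.5599] [ 0.7263 -0.0891 -0.0021]
brass 5545 [510.2633  28.0824] [ 0.6914 -0.1492 -0.0019]
brass 8814 [490.7004 183.5545] [ 0.5574 -0.0739  0.0842]
brass 408 [236.8775 181.0343] [0.6161 0.156  0.0991]
brass 391 [318.6496 183.4552] [0.5975 0.0846 0.0993]
brass 255 [240.1647 214.1216] [0.5845 0.1616 0.097 ]
brass 253 [313.4862 216.3953] [0.5674 0.0953 0.0983]
brass 157 [258.6178 231.0191] [0.565  0.1486 0.099 ]
brass 161 [294.3292 232.1242] [0.5567 0.116  0.0999]
brass 563 [477.7549 253.6643] [ 0.4682 -0.0742  0.0525]
brass 1066 [468.4925 302.5769] [0.6136 0.0662 0.3185]
brass 285 [433.193  279.4807] [ 0.4126 -0.0424  0.0006]
brass 13210 [340.0653 343.778 ] [ 0.3389  0.0941 -0.0011]
dial_plate 0.19 [0.597  0.1222 0.1105] [0.5465 0.1031 0.0886] [0.6189 0.1454 0.1531]
knob 0.82 [0.5964 0.1224 0.1155] [0.5443 0.103  0.0875] [0.6189 0.1466 0.1531]
```

View pics/wr1.png

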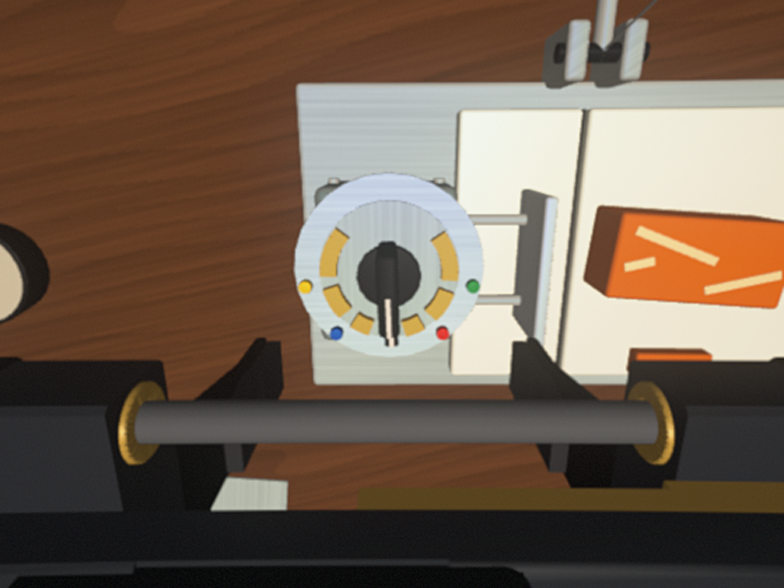

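The dial is at view (388,272). Green is at (473,286) and red at (443,333), with the pointer at (390,330). The brass ring's gaps are visible, so I'll measure the notch angles.

```bash
python3 - <<'E'
from h import *
np.set_printoptions(precision=4,suppress=True)
s=sense(); c=capture('wrist')
C=cloud(c,np.ones((420,560),bool),s)
def rect(P):
    r=cv2.minAreaRect((P[:,:2]*1000).astype(np.float32)); return len(P),np.round(r[0],1),np.round(r[1],1),round(r[2],2)
n=np.hypot(C[:,0]-.594,C[:,1]-.1226)<.045
P=C[n&(C[:,2]>.149)&(C[:,2]<.16)]; print('wing',rect(P),P[:,2].max())
hsv=cv2.cvtColor(c['frame'],cv2.COLOR_RGB2HSV)
O=np.array([.5956,.1234]); yaw=np.radians(-12.6)
m=(hsv[:,:,0]>=10)&(hsv[:,:,0]<=26)&(hsv[:,:,1]>110)
vs,us=np.nonzero(m[150:245,205:345]); A=[]
for u,v in zip(us+205,vs+150):
    w=world(c,u,v,z=.103,st=s)[:2]-O; r=np.hypot(*w)
    if .033<r<.047: A.append((np.degrees(np.arctan2(-w[1],-w[0])-yaw)+180)%360-180)
h,_=np.histogram(A,np.arange(-125,127,2)); 
print({int(a):int(b) for a,b in zip(np.arange(-125,125,2),h)})
E
```

```text
wing (803, array([594.9, 123.5]), array([11.6, 46.9]), 77.64) 0.15310617918344543
{-125: 18, -123: 17, -121: 19, -119: 15, -117: 20, -115: 17, -113: 18, -111: 16, -109: 18, -107: 18, -105: 17, -103: 17, -101: 16, -99: 17, -97: 19, -95: 19, -93: 12, -91: 23, -89: 0, -87: 0, -85: 0, -83: 0, -81: 0, -79: 6, -77: 16, -75: 17, -73: 16, -71: 16, -69: 17, -67: 17, -65: 17, -63: 17, -61: 18, -59: 16, -57: 17, -55: 18, -53: 15, -51: 17, -49: 4, -47: 0, -45: 0, -43: 0, -41: 0, -39: 0, -37: 14, -35: 15, -33: 17, -31: 15, -29: 16, -27: 15, -25: 17, -23: 16, -21: 16, -19: 3, -17: 0, -15: 0, -13: 0, -11: 0, -9: 0, -7: 0, -5: 0, -3: 0, -1: 0, 1: 0, 3: 0, 5: 0, 7: 0, 9: 0, 11: 0, 13: 2, 15: 16, 17: 14, 19: 16, 21: 17, 23: 16, 25: 17, 27: 14, 29: 16, 31: 15, 33: 1, 35: 0, 37: 0, 39: 0, 41: 0, 43: 6, 45: 15, 47: 15, 49: 17, 51: 17, 53: 16, 55: 16, 57: 18, 59: 16, 61: 18, 63: 16, 65: 17, 67: 17, 69: 17, 71: 15, 73: 5, 75: 0, 77: 0, 79: 0, 81: 0, 83: 2, 85: 18, 87: 13, 89: 24, 91: 12, 93: 19, 95: 19, 97: 17, 99: 16, 101: 17, 103: 17, 105: 18, 107: 17, 109: 16, 111: 18, 113: 17, 115: 18, 117: 17, 119: 18, 121: 18, 123: 17}
```

The notch at green is near 77.5° knob angle, so about 77.3° from here. I'll descend and grip the wing.

drive_tool(
  rows=[
    [60,1.8,3.0,-25,0,0,0.008],
    [60,0,0,-25,0,0,0],
    [60,0,0,-25,0,0,0],
    [60,0,0,-21,0,0,0],
    [60,0,0,-11,0,0,0],
  ],
)

```text
time_s: 3.03
tcp_pos: [0.5925, 0.1251, 0.1421]
ee_rot: [[0.978, -0.209, -0.004], [-0.209, -0.978, -0.001], [-0.004, 0.002, -1.0]]
wrist_force: [0.1, 0.1, 0.0]
gripper_width: 0.707
gripper_force: 0.0
```

drive_tool(
  rows=[
    [40,0,0,0,0,0,0],
    [30,0,0,0,0,0,0],
    [25,0,0,0,0,0,0],
  ],
)

```text
time_s: 3.28
tcp_pos: [0.5955, 0.125, 0.1463]
ee_rot: [[0.978, -0.21, 0.003], [-0.21, -0.978, 0.001], [0.003, -0.002, -1.0]]
wrist_force: [0.4, -0.3, 0.7]
gripper_width: 0.477
gripper_force: 0.0
```

drive_tool(
  rows=[
    [0,0,0,0,0,0,0],
    [0,0,0,0,0,0,0],
    [0,0,0,0,0,0,0],
    [0,0,0,0,0,0,0],
  ],
)

```text
time_s: 3.62
tcp_pos: [0.5948, 0.1242, 0.1452]
ee_rot: [[0.978, -0.211, 0.001], [-0.211, -0.978, 0.0], [0.001, -0.001, -1.0]]
wrist_force: [-0.1, 0.2, -0.1]
gripper_width: 0.176
gripper_force: 0.0
```

drive_tool(
  rows=[
    [0,0,0,0,0,0,0],
    [0,0,0,0,0,0,0],
    [0,0,0,0,0,0,0],
  ],
)

```text
time_s: 3.87
tcp_pos: [0.5947, 0.1238, 0.1451]
ee_rot: [[0.978, -0.211, 0.0], [-0.211, -0.978, -0.001], [0.0, 0.0, -1.0]]
wrist_force: [-0.8, -1.8, 3.6]
gripper_width: 0.138
gripper_force: 30.0
```

drive_tool(
  rows=[
    [0,0,0,2,0,0,0],
    [0,0,0,2,0,0,0],
    [0,0,0,0,0,0,0],
  ],
)

```text
time_s: 4.12
tcp_pos: [0.5945, 0.1239, 0.1475]
ee_rot: [[0.977, -0.211, -0.001], [-0.211, -0.977, -0.0], [-0.001, 0.001, -1.0]]
wrist_force: [3.6, -1.9, -7.3]
gripper_width: 0.136
gripper_force: 30.0
```

drive_tool(
  rows=[
    [0,0,0,2,0,0,0],
    [0,0,0,2,0,0,0],
    [0,0,0,2,0,0,0],
    [0,0,0,0,0,0,0],
  ],
)

```text
time_s: 4.45
tcp_pos: [0.5945, 0.1239, 0.1536]
ee_rot: [[0.977, -0.211, -0.001], [-0.211, -0.977, -0.0], [-0.001, 0.001, -1.0]]
wrist_force: [4.4, -3.4, -9.0]
gripper_width: 0.136
gripper_force: 30.0
```

drive_tool(
  rows=[
    [0,0.5,-0.4,1.5,0,0,0],
    [0,0,0,0,0,0,0.05],
    [0,0,0,0,0,0,0.05],
    [0,0,0,0,0,0,0],
  ],
)

```text
time_s: 4.78
tcp_pos: [0.5946, 0.1238, 0.155]
ee_rot: [[0.994, -0.112, -0.002], [-0.112, -0.994, -0.0], [-0.002, 0.0, -1.0]]
wrist_force: [2.9, -1.4, -10.3]
gripper_width: 0.135
gripper_force: 30.0
```

```bash
python3 - <<'E'
from h import *
s=sense(); print(s['tcp_pos'],s['wrist_force'],s['moment'])
c=capture('wrist')
C=cloud(c,np.ones((420,560),bool),s)
for d in masks_of('knob',c)[:1]:
    P=cloud(c,d['region'],s); print(d['p'],d['xy'],np.percentile(P[:,2],[5,50,95]))
save(c,'wr2.png',(150,120,400,300),3)
E
```

```text
[0.59456196 0.12378759 0.15498468] [  2.92664226  -1.43009904 -10.31141247] [-0.54610989 -1.14036412  0.03723469]
0.61 [285.8, 238.1] [0.1152392  0.15513832 0.16109221]
```

View pics/wr2.png

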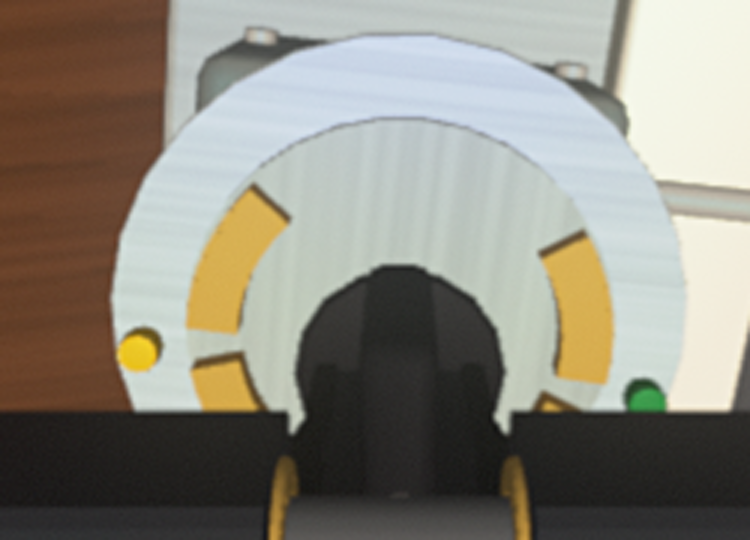

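drive_tool(
  rows=[
    [0,0,0,0,0,0,0.08],
    [0,0,0,0,0,0,0.08],
    [0,0,0,0,0,0,0.08],
    [0,0,0,0,0,0,0.08],
  ],
)

```text
time_s: 5.22
tcp_pos: [0.5946, 0.1237, 0.1554]
ee_rot: [[0.978, 0.208, -0.001], [0.208, -0.978, -0.0], [-0.002, -0.0, -1.0]]
wrist_force: [3.2, -2.3, -11.4]
gripper_width: 0.138
gripper_force: 30.0
```

```bash
python3 - <<'E'
from h import *
s=sense(); print(s['tcp_pos'],s['wrist_force'],s['moment'])
E
```

```text
[0.59456267 0.12372138 0.15537988] [  3.1616529   -2.31523117 -11.36304619] [-0.68865127 -1.10139377 -0.07010629]
```

drive_tool(
  rows=[
    [0,0,0,-1,0,0,0.08],
    [0,0,0,0,0,0,0.08],
    [0,0,0,0,0,0,0.08],
    [0,0,0,0,0,0,0.08],
    [0,0,0,0,0,0,0.08],
  ],
)

```text
time_s: 5.63
tcp_pos: [0.5946, 0.1236, 0.1545]
ee_rot: [[0.82, 0.573, -0.001], [0.573, -0.82, -0.0], [-0.001, -0.0, -1.0]]
wrist_force: [4.1, -2.6, -9.6]
gripper_width: 0.136
gripper_force: 30.0
```

drive_tool(
  rows=[
    [0,0,0,0,0,0,0.08],
    [0,0,0,0,0,0,0.08],
    [0,0,0,0,0,0,0.08],
    [0,0,0,0,0,0,0.08],
    [0,0,0,0,0,0,0.08],
  ],
)

```text
time_s: 6.05
tcp_pos: [0.5947, 0.1236, 0.1545]
ee_rot: [[0.532, 0.847, -0.001], [0.847, -0.532, -0.0], [-0.001, -0.001, -1.0]]
wrist_force: [3.2, -2.7, -9.9]
gripper_width: 0.138
gripper_force: 30.0
```

drive_tool(
  rows=[
    [0,0,0,0,0,0,0.08],
    [0,0,0,0,0,0,0.04],
    [0,0,0,0,0,0,0],
  ],
)

```text
time_s: 6.3
tcp_pos: [0.5947, 0.1235, 0.1546]
ee_rot: [[0.429, 0.903, -0.001], [0.903, -0.429, -0.001], [-0.001, -0.001, -1.0]]
wrist_force: [2.4, -3.0, -10.7]
gripper_width: 0.134
gripper_force: 30.0
```

```bash
python3 - <<'E'
from h import *
s=sense(); R=s['ee_rot'];print(np.degrees(np.arctan2(R[1,0],R[0,0])),s['joints'],s['tcp_pos'],s['wrist_force'],s['moment'])
E
```

```text
64.5808659972675 [ 2.69854200e+01  2.45219176e+01 -8.92836505e+00 -4.57191481e-03
 -5.66225461e+01  1.27597941e+02] [0.59471749 0.1235301  0.15457334] [  2.42745673  -2.9681003  -10.70840633] [-0.85760107 -1.21034322  0.04619015]
```

drive_tool(
  rows=[
    [0,0,0,-1.5,0,0,0.008],
    [0,0,0,-1.5,0,0,0],
    [0,0,0,0,0,0,0],
  ],
)

```text
time_s: 6.55
tcp_pos: [0.5948, 0.1235, 0.1517]
ee_rot: [[0.422, 0.906, -0.001], [0.906, -0.422, -0.0], [-0.001, -0.001, -1.0]]
wrist_force: [3.2, -2.8, -9.2]
gripper_width: 0.135
gripper_force: 30.0
```

drive_tool(
  rows=[
    [0,0,0,-1,0,0,0],
    [0,0,0,-1,0,0,0],
    [0,0,0,0,0,0,0],
  ],
)

```text
time_s: 6.8
tcp_pos: [0.5948, 0.1236, 0.1499]
ee_rot: [[0.422, 0.907, -0.001], [0.907, -0.422, -0.0], [-0.001, -0.0, -1.0]]
wrist_force: [2.0, -3.6, -7.5]
gripper_width: 0.137
gripper_force: 30.0
```

drive_tool(
  rows=[
    [0,0,0,-1,0,0,0],
    [0,0,0,0,0,0,0],
  ],
)

```text
time_s: 6.97
tcp_pos: [0.5948, 0.1236, 0.1489]
ee_rot: [[0.422, 0.907, -0.001], [0.907, -0.422, -0.0], [-0.001, -0.0, -1.0]]
wrist_force: [0.5, -2.9, -7.6]
gripper_width: 0.138
gripper_force: 30.0
```

drive_tool(
  rows=[
    [0,0,0,-1,0,0,0],
    [0,0,0,0,0,0,0],
  ],
)

```text
time_s: 7.13
tcp_pos: [0.5948, 0.1236, 0.1479]
ee_rot: [[0.422, 0.907, -0.001], [0.907, -0.422, -0.0], [-0.001, -0.0, -1.0]]
wrist_force: [1.5, -4.1, -7.6]
gripper_width: 0.134
gripper_force: 30.0
```

drive_tool(
  rows=[
    [0,0,0,-1,0,0,0],
    [0,0,0,-0.5,0,0,0],
    [0,0,0,0,0,0,0],
  ],
)

```text
time_s: 7.38
tcp_pos: [0.5948, 0.1236, 0.1465]
ee_rot: [[0.422, 0.907, -0.001], [0.907, -0.422, -0.0], [-0.001, -0.0, -1.0]]
wrist_force: [0.3, -3.9, -6.4]
gripper_width: 0.135
gripper_force: 30.0
```

drive_tool(
  rows=[
    [0,0,0,-1,0,0,0],
    [0,0,0,0,0,0,0],
  ],
)

```text
time_s: 7.55
tcp_pos: [0.5948, 0.1236, 0.1454]
ee_rot: [[0.422, 0.907, -0.001], [0.907, -0.422, -0.0], [-0.001, -0.0, -1.0]]
wrist_force: [0.7, -4.4, -6.4]
gripper_width: 0.132
gripper_force: 30.0
```

drive_tool(
  rows=[
    [15,0,0,0,0,0,0],
    [25,0,0,0,0,0,0],
    [40,0,0,0,0,0,0],
    [50,0,0,0,0,0,0],
    [60,0,0,10,0,0,0],
  ],
)

```text
time_s: 7.97
tcp_pos: [0.5944, 0.1241, 0.1548]
ee_rot: [[0.421, 0.907, -0.002], [0.907, -0.421, -0.0], [-0.001, -0.002, -1.0]]
wrist_force: [-0.3, -0.1, -0.5]
gripper_width: 0.364
gripper_force: 0.0
```

drive_tool(
  rows=[
    [60,0,0,30,0,0,0],
    [60,0,0,35,0,0,0],
    [60,0,0,35,0,0,0],
    [60,0,0,10,0,0,0],
    [60,0,0,0,0,0,0],
  ],
)

```text
time_s: 8.38
tcp_pos: [0.5972, 0.1246, 0.2716]
ee_rot: [[0.421, 0.907, 0.011], [0.907, -0.421, 0.004], [0.008, 0.008, -1.0]]
wrist_force: [0.0, -0.1, -0.0]
gripper_width: 0.591
gripper_force: 0.0
```

```bash
python3 - <<'E'
from h import *
np.set_printoptions(precision=4,suppress=True)
s=sense(); c=capture('wrist'); save(c,'wr3.png',k=1.4); print(s['tcp_pos'],s['joints'])
C=cloud(c,np.ones((420,560),bool),s)
def rect(P):
    r=cv2.minAreaRect((P[:,:2]*1000).astype(np.float32)); return len(P),np.round(r[0],1),np.round(r[1],1),round(r[2],2)
n=np.hypot(C[:,0]-.595,C[:,1]-.1236)<.045
P=C[n&(C[:,2]>.146)&(C[:,2]<.18)]; print('wing',rect(P),np.percentile(P[:,2],[5,50,95]))
c=capture('top'); C=cloud(c,np.ones((420,560),bool))
n=np.hypot(C[:,0]-.595,C[:,1]-.1236)<.045
P=C[n&(C[:,2]>.146)&(C[:,2]<.175)]; print('top wing',rect(P),P[:,2].max())
d=masks_of('loaf',c)
for q in d[:3]:
    P=cloud(c,q['region']); P=P[(P[:,2]>.075)&(P[:,2]<.1)]; print(q['p'],q['xy'],len(P) and rect(P),np.median(P[:,2]) if len(P) else 0)
E
```

```text
[0.5972 0.1246 0.2716] [ 27.0073  19.2027   0.5004   0.0759 -70.6567 128.0762]
wing (775, array([594.5, 124. ]), array([47.1, 11.6]), 65.26) [0.1484 0.1505 0.1518]
top wing (30, array([591.1, 114. ]), array([27.5, 10.9]), 65.2) 0.1589961906446835
0.95 [393.7, 128.1] 0 0
0.74 [307.8, 199.1] (837, array([551.8, -84.8]), array([119.4,  60.9]), 71.87) 0.08549715277307213
0.57 [376.0, 288.5] 0 0
```

View pics/wr3.png

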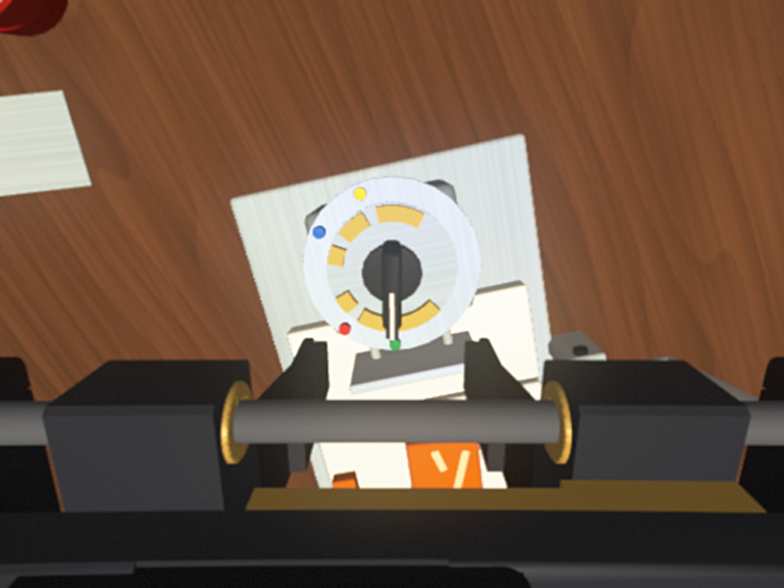

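Knob pointer (view (393,330)) sits at green (395,345) and the wing is down at its home height. Now the loaf.

drive_tool(
  rows=[
    [100,-7,-35,0,0,0,0.024],
    [100,-7,-35,0,0,0,0.024],
    [100,-7,-35,0,0,0,0.024],
    [100,-7,-35,0,0,0,0.024],
    [100,-7,-35,0,0,0,0.024],
  ],
)

```text
time_s: 8.95
tcp_pos: [0.5588, -0.0526, 0.2639]
ee_rot: [[0.308, 0.951, -0.003], [0.951, -0.308, -0.0], [-0.001, -0.003, -1.0]]
wrist_force: [-0.1, -1.1, -0.9]
gripper_width: 0.892
gripper_force: 0.0
```

drive_tool(
  rows=[
    [100,-8,-33,-10,0,0,0],
    [100,0,0,0,0,0,0],
    [100,0,0,0,0,0,0],
  ],
)

```text
time_s: 9.2
tcp_pos: [0.5507, -0.0858, 0.2536]
ee_rot: [[0.313, 0.95, -0.004], [0.95, -0.313, -0.0], [-0.001, -0.004, -1.0]]
wrist_force: [0.5, -0.1, 0.5]
gripper_width: 0.986
gripper_force: 0.0
```

```bash
python3 - <<'E'
from h import *
np.set_printoptions(precision=4,suppress=True)
s=sense(); c=capture('wrist'); save(c,'wr4.png',k=1.4); R=s['ee_rot']; print(s['tcp_pos'],s['joints'],np.degrees(np.arctan2(R[1,0],R[0,0])))
def rect(P):
    r=cv2.minAreaRect((P[:,:2]*1000).astype(np.float32)); return len(P),np.round(r[0],1),np.round(r[1],1),round(r[2],2)
for n,c in [('w',c),('t',capture('top'))]:
    C=cloud(c,np.ones((420,560),bool),s)
    a=np.radians(-12.6); d=C[:,:2]-[.5948,.1235]; X=d@[np.cos(a),np.sin(a)]; Y=d@[-np.sin(a),np.cos(a)]
    m=(abs(X)<.06)&(Y<-.05)&(Y>-.12)&(C[:,2]>.07)&(C[:,2]<.107); print(n,'stop',m.sum(),rect(C[m]) if m.sum()>3 else 0, np.percentile(Y[m],[2,50,98]) if m.sum()>3 else 0)
    m=(abs(X)<.06)&(Y<-.13)&(Y>-.3)&(C[:,2]>.08)&(C[:,2]<.09); print(n,'loaf',rect(C[m]) if m.sum()>3 else 0,np.median(C[m,2]),X[m].min(),X[m].max(),Y[m].max())
E
```

```text
[ 0.5507 -0.0858  0.2536] [  7.7915  15.074   -7.9412  -0.0228 -67.2165 153.9777] 71.76047736769969
w stop 3123 (3123, array([579.6,  57.2]), array([35.7, 99.5]), 77.21) [-0.0857 -0.0813 -0.0521]
w loaf (7430, array([551.2, -83.7]), array([119.6,  59.8]), 73.08) 0.08379317426659191 -0.03089319860071369 0.03640322655635627 -0.15021449116933902
t stop 0 0 0
t loaf (30, array([529.5, -78.6]), array([117.1,  10.8]), 74.5) 0.08508874834654612 -0.027901274546003267 -0.012501849439667497 -0.15281518894532095
```

View pics/wr4.png

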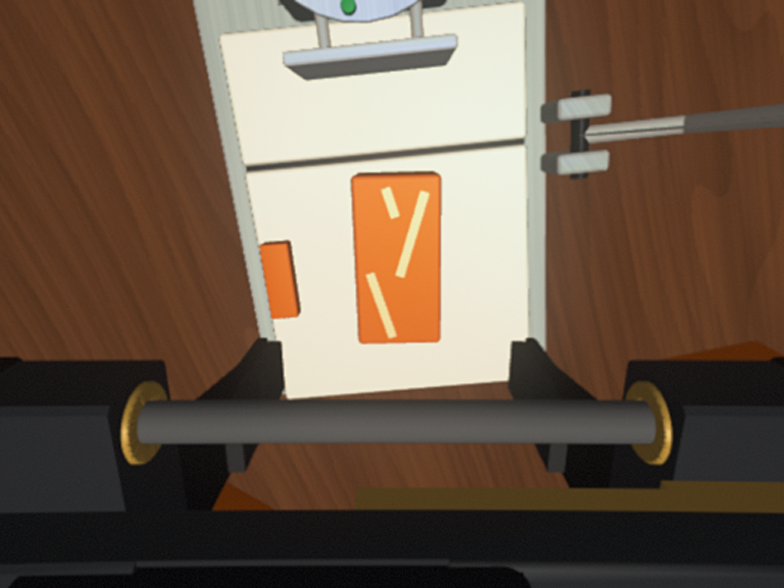

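Loaf at view (397,258), about 4.5° askew to the plate (at (370,60)), with the path clear. The offcut (280,280) is out of the fingers' way. Descending to grip it across.

drive_tool(
  rows=[
    [100,0.5,1.5,-38,0,0,0.01],
    [100,0,0,-38,0,0,0],
    [100,0,0,-38,0,0,0],
    [100,0,0,-38,0,0,0],
    [100,0,0,-33,0,0,0],
  ],
)

```text
time_s: 9.72
tcp_pos: [0.5522, -0.0813, 0.0683]
ee_rot: [[0.298, 0.954, -0.001], [0.954, -0.298, 0.0], [-0.0, -0.001, -1.0]]
wrist_force: [0.7, -0.3, -0.5]
gripper_width: 0.999
gripper_force: 0.0
```

drive_tool(
  rows=[
    [75,0,0,0,0,0,0],
    [72,0,0,0,0,0,0],
    [70,0,0,0,0,0,0],
    [68,0,0,0,0,0,0],
    [66,0,0,0,0,0,0],
  ],
)

```text
time_s: 10.13
tcp_pos: [0.5536, -0.0822, 0.0729]
ee_rot: [[0.3, 0.954, 0.003], [0.954, -0.3, 0.001], [0.002, 0.003, -1.0]]
wrist_force: [-2.5, 2.8, 1.5]
gripper_width: 0.714
gripper_force: 1.7
```

drive_tool(
  rows=[
    [60,0,0,0,0,0,0],
    [60,0,0,0,0,0,0],
    [60,0,0,0,0,0,0],
  ],
)

```text
time_s: 10.38
tcp_pos: [0.5525, -0.0822, 0.0725]
ee_rot: [[0.3, 0.954, 0.001], [0.954, -0.3, 0.001], [0.001, 0.001, -1.0]]
wrist_force: [-2.8, 3.9, 6.0]
gripper_width: 0.686
gripper_force: 30.0
```

drive_tool(
  rows=[
    [60,0,0,0,0,0,0.02],
    [60,0,0,0,0,0,0.02],
    [60,0,0,0,0,0,0.02],
    [60,0,0,0,0,0,0.02],
    [60,0,0,0,0,0,0],
  ],
)

```text
time_s: 10.8
tcp_pos: [0.5535, -0.0822, 0.0726]
ee_rot: [[0.222, 0.975, 0.003], [0.975, -0.222, 0.001], [0.001, 0.003, -1.0]]
wrist_force: [-1.2, 3.5, 6.1]
gripper_width: 0.684
gripper_force: 30.0
```

```bash
cat > m.py <<'E'
from h import *
np.set_printoptions(precision=4,suppress=True)
s=sense(); c=capture('wrist'); save(c,'last.png',k=1.4); R=s['ee_rot']; print(s['tcp_pos'],np.degrees(np.arctan2(R[1,0],R[0,0])),s['wrist_force'])
def rect(P):
    r=cv2.minAreaRect((P[:,:2]*1000).astype(np.float32)); return len(P),np.round(r[0],1),np.round(r[1],1),round(r[2],2)
C=cloud(c,np.ones((420,560),bool),s)
a=np.radians(-12.7); d=C[:,:2]-[.5948,.1235]; X=d@[np.cos(a),np.sin(a)]; Y=d@[-np.sin(a),np.cos(a)]
m=(abs(X)<.047)&(Y<-.05)&(Y>-.1)&(C[:,2]>.088)&(C[:,2]<.107)
if m.sum()>3: print('stop',rect(C[m]),np.percentile(Y[m],[1,50,99]),np.percentile(X[m],[1,99]))
f=(abs(X)<.035)&(Y<-.06)&(Y>-.2)&(C[:,2]>.076)&(C[:,2]<.0875)
print('loaf top',f.sum())
if f.sum()>50:
    for lo in np.arange(-.024,.025,.008):
        q=f&(X>=lo)&(X<lo+.008)
        if q.sum()>5: print(round(lo,3),np.percentile(Y[q],97).round(4),np.median(C[q,2]).round(4))
E
python3 m.py
```

```text
[ 0.5535 -0.0822  0.0726] 77.14834154683835 [-1.2382  3.5346  6.0911]
loaf top 16149
-0.024 -0.1524 0.0837
-0.016 -0.1522 0.0837
-0.008 -0.1522 0.0838
0.0 -0.1522 0.0838
0.008 -0.1521 0.0838
0.016 -0.1521 0.0839
0.024 -0.1522 0.0838
```

View pics/last.png

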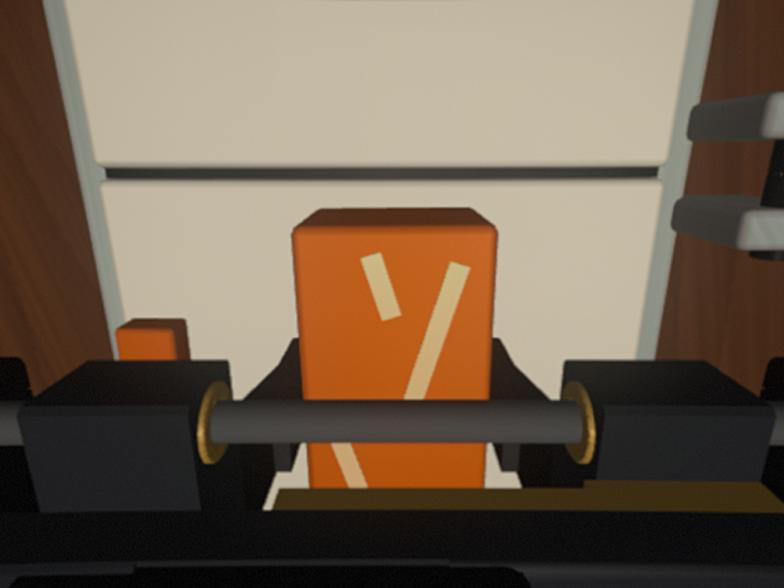

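drive_tool(
  rows=[
    [60,0,0,0.7,0,0,0],
    [60,1.1,4.9,0,0,0,0],
    [60,2.2,9.8,0,0,0,0],
    [60,2.2,9.8,0,0,0,0],
  ],
)

```text
time_s: 11.18
tcp_pos: [0.5583, -0.0596, 0.0725]
ee_rot: [[0.223, 0.975, 0.0], [0.975, -0.223, -0.002], [-0.002, 0.001, -1.0]]
wrist_force: [-1.0, -6.6, 5.3]
gripper_width: 0.69
gripper_force: 30.0
```

drive_tool(
  rows=[
    [60,2.2,9.8,0,0,0,0],
    [60,2.2,9.8,0,0,0,0],
    [60,1.1,4.9,0,0,0,0],
    [60,1.1,4.9,0,0,0,0],
    [60,0,0,0,0,0,0],
  ],
)

```text
time_s: 11.6
tcp_pos: [0.5651, -0.0292, 0.0725]
ee_rot: [[0.222, 0.975, 0.001], [0.975, -0.222, -0.001], [-0.001, 0.001, -1.0]]
wrist_force: [-1.1, -1.8, 5.6]
gripper_width: 0.686
gripper_force: 30.0
```

```bash
python3 m.py; python3 - <<'E'
from h import *
c=capture('scene'); save(c,'sc2.png',(220,180,340,290),5)
E
```

```text
[ 0.5651 -0.0292  0.0725] 77.18615061239058 [-1.1093 -1.794   5.6421]
stop (13712, array([579.9,  57.3]), array([35.7, 94. ]), 77.29) [-0.0855 -0.0782 -0.0502] [-0.0455  0.0453]
loaf top 22352
-0.024 -0.0984 0.0837
-0.016 -0.098 0.0838
-0.008 -0.0979 0.0838
0.0 -0.0978 0.0838
0.008 -0.0979 0.0838
0.016 -0.0979 0.0838
0.024 -0.0982 0.0837
```

View pics/sc2.png

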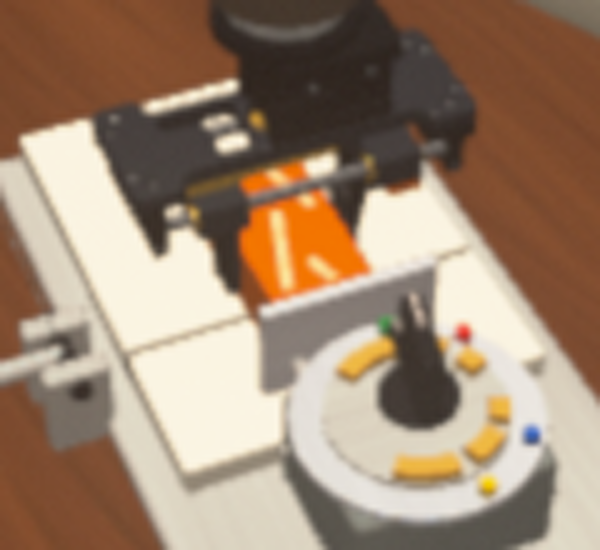

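The loaf (crop (300,250)) is square to the plate with about 12 mm to go. Creeping in.

drive_tool(
  rows=[
    [60,0.4,2,0,0,0,0],
    [60,0.4,2,0,0,0,0],
    [60,0.4,2,0,0,0,0],
    [60,0.4,2,0,0,0,0],
    [60,0,0,0,0,0,0],
  ],
)

```text
time_s: 12.12
tcp_pos: [0.5665, -0.022, 0.0725]
ee_rot: [[0.222, 0.975, 0.0], [0.975, -0.222, -0.002], [-0.002, 0.001, -1.0]]
wrist_force: [-1.8, -5.0, 5.1]
gripper_width: 0.687
gripper_force: 30.0
```

drive_tool(
  rows=[
    [60,0.2,0.8,0,0,0,0],
    [60,0,0,0,0,0,0],
  ],
)

```text
time_s: 12.28
tcp_pos: [0.5666, -0.0215, 0.0725]
ee_rot: [[0.223, 0.975, 0.0], [0.975, -0.223, -0.002], [-0.002, 0.001, -1.0]]
wrist_force: [-0.9, -6.1, 6.4]
gripper_width: 0.685
gripper_force: 30.0
```

drive_tool(
  rows=[
    [60,0.2,0.8,0,0,0,0],
    [60,0,0,0,0,0,0],
  ],
)

```text
time_s: 12.45
tcp_pos: [0.5667, -0.0208, 0.0725]
ee_rot: [[0.223, 0.975, 0.0], [0.975, -0.223, -0.002], [-0.002, 0.001, -1.0]]
wrist_force: [-1.8, -6.5, 5.4]
gripper_width: 0.687
gripper_force: 30.0
```

drive_tool(
  rows=[
    [60,0.2,0.8,0,0,0,0],
    [60,0,0,0,0,0,0],
  ],
)

```text
time_s: 12.62
tcp_pos: [0.5669, -0.02, 0.0725]
ee_rot: [[0.223, 0.975, -0.0], [0.975, -0.223, -0.002], [-0.002, 0.0, -1.0]]
wrist_force: [-1.3, -6.3, 5.7]
gripper_width: 0.685
gripper_force: 30.0
```

drive_tool(
  rows=[
    [60,0.2,0.8,0,0,0,0],
    [60,0,0,0,0,0,0],
  ],
)

```text
time_s: 12.78
tcp_pos: [0.5671, -0.0192, 0.0725]
ee_rot: [[0.223, 0.975, -0.0], [0.975, -0.223, -0.002], [-0.002, 0.0, -1.0]]
wrist_force: [-1.7, -6.2, 5.5]
gripper_width: 0.69
gripper_force: 30.0
```

```bash
python3 m.py
```

```text
[ 0.5671 -0.0192  0.0725] 77.11929862182315 [-1.7317 -6.2488  5.5096]
stop (13508, array([580. ,  57.5]), array([35.7, 94. ]), 76.99) [-0.0852 -0.0777 -0.0502] [-0.0453  0.0452]
loaf top 21818
-0.024 -0.0893 0.0837
-0.016 -0.0894 0.0838
-0.008 -0.0893 0.0838
0.0 -0.0893 0.0838
0.008 -0.0894 0.0839
0.016 -0.0896 0.0839
0.024 -0.0895 0.0837
```

drive_tool(
  rows=[
    [60,0.2,0.8,0,0,0,0],
    [60,0,0,0,0,0,0],
  ],
)

```text
time_s: 13.0
tcp_pos: [0.5672, -0.0184, 0.0725]
ee_rot: [[0.223, 0.975, -0.0], [0.975, -0.223, -0.002], [-0.002, 0.0, -1.0]]
wrist_force: [-1.6, -6.7, 5.8]
gripper_width: 0.691
gripper_force: 30.0
```

drive_tool(
  rows=[
    [60,0.1,0.6,0,0,0,0],
    [60,0,0,0,0,0,0],
  ],
)

```text
time_s: 13.17
tcp_pos: [0.5674, -0.0178, 0.0725]
ee_rot: [[0.223, 0.975, 0.0], [0.975, -0.223, -0.002], [-0.002, 0.001, -1.0]]
wrist_force: [-1.7, -5.9, 5.9]
gripper_width: 0.69
gripper_force: 30.0
```

drive_tool(
  rows=[
    [60,0.1,0.6,0,0,0,0],
    [60,0,0,0,0,0,0],
  ],
)

```text
time_s: 13.33
tcp_pos: [0.5674, -0.0175, 0.0725]
ee_rot: [[0.223, 0.975, -0.0], [0.975, -0.223, -0.003], [-0.003, 0.0, -1.0]]
wrist_force: [-1.5, -6.9, 5.7]
gripper_width: 0.688
gripper_force: 30.0
```

drive_tool(
  rows=[
    [60,0.1,0.5,0,0,0,0],
    [60,0,0,0,0,0,0],
  ],
)

```text
time_s: 13.5
tcp_pos: [0.5674, -0.0174, 0.0725]
ee_rot: [[0.223, 0.975, -0.0], [0.975, -0.223, -0.003], [-0.003, 0.0, -1.0]]
wrist_force: [-2.1, -9.2, 6.7]
gripper_width: 0.684
gripper_force: 30.0
```

drive_tool(
  rows=[
    [60,0.1,0.4,0,0,0,0],
    [60,0,0,0,0,0,0],
  ],
)

```text
time_s: 13.67
tcp_pos: [0.5674, -0.0171, 0.0725]
ee_rot: [[0.224, 0.975, -0.001], [0.975, -0.224, -0.003], [-0.003, 0.0, -1.0]]
wrist_force: [-1.8, -10.1, 5.4]
gripper_width: 0.687
gripper_force: 30.0
```

```bash
python3 m.py
```

```text
[ 0.5674 -0.0171  0.0725] 77.06984787665515 [ -1.7604 -10.1308   5.3584]
stop (13450, array([579.9,  57.5]), array([35.4, 94. ]), 77.3) [-0.0849 -0.0773 -0.0502] [-0.0455  0.0453]
loaf top 21161
-0.024 -0.0891 0.0837
-0.016 -0.0887 0.0838
-0.008 -0.0888 0.0838
0.0 -0.0888 0.0838
0.008 -0.0889 0.0838
0.016 -0.0891 0.0838
0.024 -0.0891 0.0837
```

Contact is felt: about 4 N above sliding friction, and the tool stalls. Releasing.

drive_tool(
  rows=[
    [70,0,0,0,0,0,0],
    [74,0,0,0,0,0,0],
    [80,0,0,0,0,0,0],
    [90,0,0,0,0,0,0],
    [95,0,0,0,0,0,0],
  ],
)

```text
time_s: 14.13
tcp_pos: [0.5678, -0.0143, 0.0712]
ee_rot: [[0.223, 0.975, 0.0], [0.975, -0.223, 0.0], [0.0, 0.0, -1.0]]
wrist_force: [-0.2, -0.1, -0.0]
gripper_width: 0.87
gripper_force: 0.0
```

drive_tool(
  rows=[
    [95,0,0,0,0,0,0],
    [95,0,0,15,0,0,0],
    [95,0,0,30,0,0,0],
    [95,0,0,38,0,0,0],
    [95,0,0,38,0,0,0],
  ],
)

```text
time_s: 14.55
tcp_pos: [0.567, -0.0147, 0.1928]
ee_rot: [[0.223, 0.975, -0.002], [0.975, -0.223, -0.001], [-0.001, -0.002, -1.0]]
wrist_force: [0.8, 0.6, -0.7]
gripper_width: 0.948
gripper_force: 0.0
```

drive_tool(
  rows=[
    [95,-8,-36,20,0,0,0],
    [95,-8,-36,20,0,0,0],
    [95,-4,-18,0,0,0,0],
    [95,0,0,0,0,0,0],
    [95,0,0,0,0,0,0],
  ],
)

```text
time_s: 14.97
tcp_pos: [0.5474, -0.1048, 0.232]
ee_rot: [[0.225, 0.974, 0.0], [0.974, -0.225, 0.0], [0.001, 0.0, -1.0]]
wrist_force: [0.1, -0.0, -1.1]
gripper_width: 0.951
gripper_force: 0.0
```

```bash
python3 m.py; python3 - <<'E'
from h import *
s=sense(); c=capture('wrist'); C=cloud(c,np.ones((420,560),bool),s)
d=C[:,:2]-[.5948,.1235]; a=np.radians(-12.7);X=d@[np.cos(a),np.sin(a)]; Y=d@[-np.sin(a),np.cos(a)]
m=(abs(X)<.05)&(Y<-.085)&(Y>-.24)&(C[:,2]>.08)&(C[:,2]<.0875)
r=cv2.minAreaRect((C[m][:,:2]*1000).astype(np.float32)); print(r)
save(capture('scene'),'sc3.png',(220,180,340,290),5)
E
```

```text
[ 0.5474 -0.1048  0.232 ] 76.99167624977622 [ 0.0766 -0.0244 -1.1489]
stop (1265, array([576.2,  41.5]), array([ 3. , 93.8]), 77.17) [-0.0855 -0.0849 -0.0828] [-0.046   0.0459]
loaf top 10909
-0.024 -0.0867 0.0838
-0.016 -0.0865 0.0838
-0.008 -0.087 0.0839
0.0 -0.087 0.0838
0.008 -0.087 0.0838
0.016 -0.087 0.0838
0.024 -0.0872 0.0838
((563.8343505859375, -18.15241241455078), (119.98302459716797, 94.97505950927734), 77.30247497558594)
```

View pics/last.png

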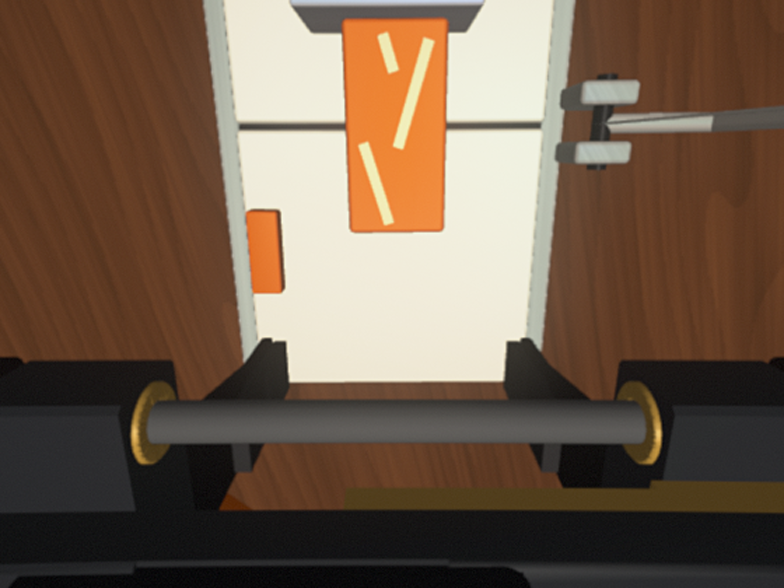

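The loaf (view (395,125)) is flush and square against the plate (388,18). The offcut is undisturbed and the gripper is clear.

```bash
python3 -c "
from station import *
print(finish_job())"
```

```text
the job is handed in; nothing more can be done
None
```

I handed the job in after about 15 s of robot time: the knob is home in the notch at the green marker and released, and the loaf lies flush and square against the gauge plate. The hand-in returned no verdict, so this rests on the last camera and force readings.

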